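# Close up the ball-bearing turntable

## Task

The microscope turntable is open for service and one of its six oiled bearing balls is lying loose in the housing: nudge that ball across the brass cage, rolling it and not picking it up, until it drops into the empty pocket, without knocking the other balls out of theirs. Then lift the black turntable top (its hub is there to hold it by) and lower it gently into the housing so that it sits flat on all six balls, and let go; leave the other things on the bench where they are.

Things in the scene. Friction and masses are not known exactly. Their poses are not given: they have to be found in the camera images.
- housing: Blue-grey round turntable housing, an open cup fixed to the bench: 208 mm across its foot, 196 mm across its wall, 180 mm across inside, wall top 36 mm above the bench. Origin: centre of its underside, on the bench; z up; its x axis points from the centre to the empty pocket. A small clamp-screw lug, 24 mm high, stands outside the wall.
- cage (a point): Centre of the flat, fixed brass ball cage that fills the housing: this point is on its upper face, 18 mm above the bench. It has six round pockets, 22.7 mm across and 6 mm deep (steel floor 12 mm above the bench), 60 degrees apart on a circle of 66 mm radius. Axes as the housing's.
- pocket (a point): The empty pocket, 66 mm from the housing's axis: this point is where the centre of the stray ball will be when it sits in the pocket, 22 mm above the bench (4 mm above the cage's face).
- ball_stray_center (a point): Centre of the stray steel ball, 20 mm across, 33 g, loose on the cage near the middle of the housing (centre 28 mm above the bench there, 22 mm once in the pocket). It hardly rolls on: it stops within a few millimetres when pushing stops. In the pocket it has 2 mm of play. Its axes turn with it.
- hub (a point): On the axis of the turntable top's aluminium hub, 34 mm above the top's underside and 25 mm above its disc: the height to grip. The hub is a plain upright cylinder 34 mm across, its upper end 49 mm above the underside. With the top seated on the six balls this point is 66 mm above the bench, on the housing's axis.
- top_plate: The turntable top, loose, lying flat on the bench: black disc with white degree ticks, 174 mm across (170 mm at its chamfered lower edge), 9 mm thick, 0.45 to 0.7 kg, with the hub in the middle. Origin: centre of its underside, z up. Seated on the balls its underside is 32 mm above the bench; it goes inside the housing wall with 3 mm to spare all round.
- ball_1_center (a point): Centre of a 20 mm steel ball already in its pocket, 60 degrees round from the empty pocket (counter-clockwise from above), 22 mm above the bench.
- ball_2_center (a point): Centre of a 20 mm steel ball already in its pocket, 120 degrees round from the empty pocket (counter-clockwise from above), 22 mm above the bench.
- ball_3_center (a point): Centre of a 20 mm steel ball already in its pocket, 180 degrees round from the empty pocket (counter-clockwise from above), 22 mm above the bench.
- ball_4_center (a point): Centre of a 20 mm steel ball already in its pocket, 240 degrees round from the empty pocket (counter-clockwise from above), 22 mm above the bench.
- ball_5_center (a point): Centre of a 20 mm steel ball already in its pocket, 300 degrees round from the empty pocket (counter-clockwise from above), 22 mm above the bench.
- objective: Bystander: microscope objective standing on end, 25 mm across, 36 mm tall. Origin: centre of its underside.
- eyepiece: Bystander: black and steel eyepiece standing on end, 42 mm across, 54 mm tall. Origin: centre of its underside.
- oil_bottle: Bystander: white oil bottle with red cap, 38 mm across, 85 mm tall. Origin: centre of its underside.
- grease_pot: Bystander: clear grease pot with black cap, 52 mm across, 36 mm tall. Origin: centre of its underside.
- lens_cap: Bystander: black lens cap lying flat, 58 mm across, 12 mm tall. Origin: centre of its underside.
- screwdriver: Bystander: orange-handled screwdriver lying on the bench, 160 mm long, about 30 mm tall; its x axis runs along it. Origin: centre of its underside.
There are look-alikes about, which are no part of the job. What is shaped like the top_plate but pink is not meant.

How it is judged:
By the outcome, as a careful person would: the job done as asked, in the order asked, and still so for the second after the job is handed in, with the robot touching nothing.
It also fails if it takes over 50 s, if anything falls off the work surface, if the arm or the gripper's body presses on something with over 40 N, if the wrist force passes 120 N, or if a joint passes its speed limit or range.

## Robot

A 7-joint arm with a two-finger parallel gripper is mounted at the origin on the work surface. World frame = base frame: x ahead of the robot, y to its left, z up, the work surface at z = 0. Lengths are in m, angles in degrees, forces in N, time in s.
With the tool pointing down it reaches from about 0.425 to 0.875 m from the base axis. Payload 4.7 kg.
Tool frame: the origin (TCP) lies midway between the tips of the shut fingers; the grasp point (between the pads) lies 19 mm behind it; z points along the fingers, x is the direction in which the jaws open and shut, and the axes are right-handed (so a half turn about z gives the same grasp; the last joint's range is limited). The gripper opens to 87 mm and grips with 3 to 60 N. Pads are 19 mm wide; open, the fingers measure 117 mm over their backs; the gripper's body (75 mm by 190 mm) begins 51 mm behind the grasp point.
Start: joints at [-75.854, 18.392, -4.016, 83.108, 1.295, 78.541, -3.26], TCP at [0.15, 0.632, 0.223] pointing down, gripper open.
Joint ranges: [-163.93, 163.93], [-17.29, 119.83], [-79.2, 71.16], [3.27, 140.29], [-89.18, 269.18], [5.43, 117.66], [-154.24, 154.24]. Speed limits (degrees/s): [147.25, 147.25, 180, 180, 180, 180, 180].

## Interface

Orientations are given as [roll, pitch, yaw] about the fixed x, y, z axes, in that order (R = Rz(yaw) Ry(pitch) Rx(roll)).
In Python, from cell import telemetry, optics, env gives the robot as it stands.
- The arm moves only by the tool arm_command, never from a script. Its arguments are lists of equal length, an entry for each row: "translation": the shift along the tool's x, y, z in cm, a list of three; "twist": the turn about the tool's z in degrees. In form: {"translation": [[x, y, z], ...], "twist": [twist, ...]}. A call has 1 to 10 rows; each row shifts and turns the pose as measured when the row begins, along the tool's axes as they then stand; what a row does not reach is not made up. A row lasts 1/8 s, in which the tool goes at most 62.5 mm and 10.7 degrees, less where a joint would pass 70% of its speed; a pose out of reach is approached as far as the arm can. A call is refused whole if a number of a shift passes 6.25 or a number of a turn 10.7, either way. A call with a gripper value outside its range is refused whole. "grip" is the opening in per cent of the stroke, from 0 (shut) to 100 (fully open), set as the call begins (left out, the last holds). The fingers move at their own pace and stop on an object; "force" is the grip in N (left out, the last holds). Time passes only in rows, so rows that do not move let the fingers close. It gives the time, the measured TCP pose, the force and the opening at its end, in the units of the state.
- telemetry.get_obs(): the state, without advancing time (a new reading comes with each control period).
- optics.read_camera(name): name is "scene" or "top" or "wrist"; returns a dict with "img" (420x560x3 uint8, blue, green, red), "fx", "fy", "cx", "cy" (pixels), "extrinsics" (4x4, takes a point from camera to world coordinates); the wrist camera has in their place "hand_eye" (4x4, takes a point from camera to tool coordinates, whose origin is the TCP and whose axes are the tool frame's). Camera axes: x right, y up, looking along -z (the intrinsics and any distortion apply to the point x, -y, -z); pixel columns grow to the right and rows downward; lengths in m; the calibration is good to about 2 mm. The wrist camera is an equidistant fisheye: a pixel r from the principal point sees the ray r / f radians off the axis. A picture is of the moment at which its call begins: read the wrist's pose just before it. There is no depth.
- env.sign_off(): hands the job in, once; it reports no verdict.
The state is a dict: "time_s": time; "qpos": joint angles; "joint_velocities": joint speeds; "effort": joint torques, N m; "tool_pos": TCP position; "tool_rot": TCP orientation; "force": force on the tool from outside, world axes, zero at the start; "wrist_torque": the same for the moment, N m; "grip_width": finger opening in m.
Only numpy, scipy, OpenCV 4.12 (cv2) and the standard library are available. Lean on these libraries where they do the work, as an engineer would, in place of code of your own. Each camera call takes 0.05 s, during which the arm holds its last target. There are 200 camera calls.

## Working session

There is one attempt and no reset: what is moved stays moved. The work goes in short steps, Python scripts to look and compute and a tool call to move; the robot and the scene stay as the last step left them, time stands still between calls to the robot, and variables do not carry over. Pictures are saved under pics/ and viewed, about 8 in all and at most 12, crops included, and the job is handed in when it is done.

Besides the shell and the picture viewer there is one more tool, called after "Emit:" as name(argument=value, ...) on one line, values as JSON. arm_command: Moves the arm, as the interface text tells. Its arguments: {"type":"object","properties":{"translation":{"type":"array","items":{"type":"array","items":{"type":"number"}}},"twist":{"type":"array","items":{"type":"number"}},"grip":{"type":"number"},"force":{"type":"number"}},"required":["translation","twist"]}

```bash
mkdir -p pics
cat > h.py <<'E'
import numpy as np, cv2
from cell import telemetry, optics, env
from scipy.spatial.transform import Rotation as Ro
def T_tool():
    o=telemetry.get_obs(); T=np.eye(4)
    T[:3,:3]=Ro.from_euler('xyz',o['tool_rot'],degrees=True).as_matrix(); T[:3,3]=o['tool_pos']; return T
def cam(n):
    T=T_tool() if n=='wrist' else None
    c=optics.read_camera(n); c['T']=T@c['hand_eye'] if n=='wrist' else np.array(c['extrinsics']); c['n']=n; return c
def ray(c,u,v):
    x=(u-c['cx'])/c['fx']; y=(v-c['cy'])/c['fy']
    if c['n']=='wrist':
        r=np.hypot(x,y); s=np.sinc(r/np.pi); d=np.array([x*s,-y*s,-np.cos(r)])
    else: d=np.array([x,-y,-1.])
    return c['T'][:3,3],c['T'][:3,:3]@d
def onz(c,u,v,z):
    o,d=ray(c,u,v); return o+d*(z-o[2])/d[2]
def proj(c,p):
    q=np.linalg.inv(c['T'])@np.append(p,1); x,y,z=q[0],-q[1],-q[2]
    if c['n']=='wrist':
        r=np.hypot(x,y); t=np.arctan2(r,z); x,y=x/r*t,y/r*t
    else: x,y=x/z,y/z
    return np.array([c['cx']+c['fx']*x,c['cy']+c['fy']*y])
def totool(p): # world delta from TCP in tool axes, cm
    T=T_tool(); return (T[:3,:3].T@(np.array(p)-T[:3,3]))*100
E
python3 - <<'E'
from h import *
print(telemetry.get_obs())
a=[]
for n in('top','scene'):
    c=cam(n); cv2.imwrite(f'pics/{n}0.png',c['img']); a.append(c['img'])
    print(n,c['fx'],c['fy'],c['cx'],c['cy'],c['T'].round(3).tolist(), [k for k in c])
c=cam('wrist'); cv2.imwrite('pics/w0.png',c['img']);print(c['fx'],c['cx'],c['cy'],np.array(c['hand_eye']).round(3).tolist())
E
```

```text
{'time_s': 0.0, 'qpos': array([-75.85224873,  18.43798167,  -4.01437409,  83.17658366,
         1.2935024 ,  78.54142059,  -3.26094682]), 'joint_velocities': array([-0.05263263, -0.00385574,  0.02669043, -0.07395904, -0.05888229,
       -0.05355466,  0.06661909]), 'effort': array([-1.41976589e-04, -4.91280019e+01, -4.04051598e-01, -3.12529886e+01,
       -6.39930367e-02,  4.35029995e-02,  1.57211844e-04]), 'tool_pos': array([0.14989408, 0.63189256, 0.22145885]), 'tool_rot': array([1.79995194e+02, 1.10827242e-01, 7.66596868e+01]), 'force': array([-0.50723942,  0.33304353, -0.43714586]), 'wrist_torque': array([-0.00848125,  0.04526373,  0.02351026]), 'grip_width': 0.08695705130126967}
top 435.36377921478135 435.36377921478135 271.56218667378363 209.60628621263746 [[-0.024, 0.985, -0.171, 0.258], [-1.0, -0.026, -0.011, 0.021], [-0.015, 0.171, 0.985, 1.451], [0.0, 0.0, 0.0, 1.0]] ['img', 'fx', 'fy', 'cx', 'cy', 'extrinsics', 'T', 'n']
scene 399.51686663738485 399.51686663738485 272.71238627963197 209.869228185989 [[-0.684, -0.622, 0.381, 0.917], [0.729, -0.581, 0.361, 0.413], [-0.003, 0.525, 0.851, 1.008], [0.0, 0.0, 0.0, 1.0]] ['img', 'fx', 'fy', 'cx', 'cy', 'extrinsics', 'T', 'n']
325.19226210127806 283.4698788680494 209.92465188592567 [[1.0, 0.001, 0.001, -0.0], [0.001, -0.968, -0.251, -0.068], [0.0, 0.251, -0.968, -0.163], [0.0, 0.0, 0.0, 1.0]]
```

View pics/top0.png

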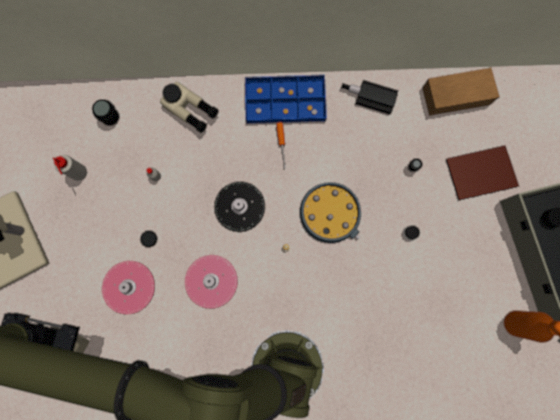

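View pics/scene0.png

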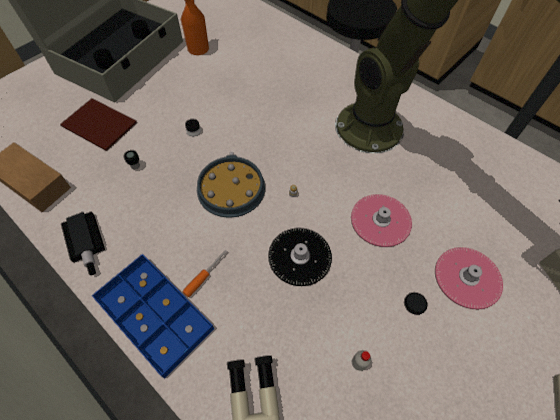

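The top view shows the housing with its gold cage at about (331,212), the black top at (240,206) and pink look-alikes at (128,287) and (211,281). Next I'll locate the housing and the black top on the bench plane.

Run:
```python
from h import *
c=cam('top'); print('housing',onz(c,331,212,.018),'hubtop',onz(c,239,205,.049))
I=c['img']; hsv=cv2.cvtColor(I,cv2.COLOR_BGR2HSV)
m=cv2.inRange(hsv,(12,100,80),(35,255,255)); m[:, :295]=0; m[:180]=0;m[245:]=0;m[:,365:]=0
n,l,s,ce=cv2.connectedComponentsWithStats(cv2.morphologyEx(m,cv2.MORPH_CLOSE,np.ones((9,9))))
i=1+s[1:,4].argmax(); print(s[i],ce[i],onz(c,*ce[i],.018))
m=(I.max(2)<60).astype(np.uint8); m[:, :210]=0;m[:,270:]=0;m[:175]=0;m[235:]=0
n,l,s,ce=cv2.connectedComponentsWithStats(cv2.morphologyEx(m,cv2.MORPH_CLOSE,np.ones((9,9))))
i=1+s[1:,4].argmax(); print(s[i],ce[i],onz(c,*ce[i],.005))
print('bits',onz(c,285,248,0),onz(c,283,150,0))
cv2.imwrite('pics/crop.png',cv2.resize(I[170:255,200:375],None,fx=4.5,fy=4.5,interpolation=cv2.INTER_CUBIC))
```

```text
housing [ 0.49363655 -0.16094711  0.018     ] hubtop [0.51975166 0.14284143 0.049     ]
[ 304  185   54   54 2262] [330.35676393 211.51900973] [ 0.49531672 -0.15888568  0.018     ]
[ 215  183   49   48 1608] [239.13370647 206.74875622] [0.52195741 0.14629116 0.005     ]
bits [ 0.37917062 -0.00463696  0.        ] [ 0.71859692 -0.00760595  0.        ]
```

View pics/crop.png

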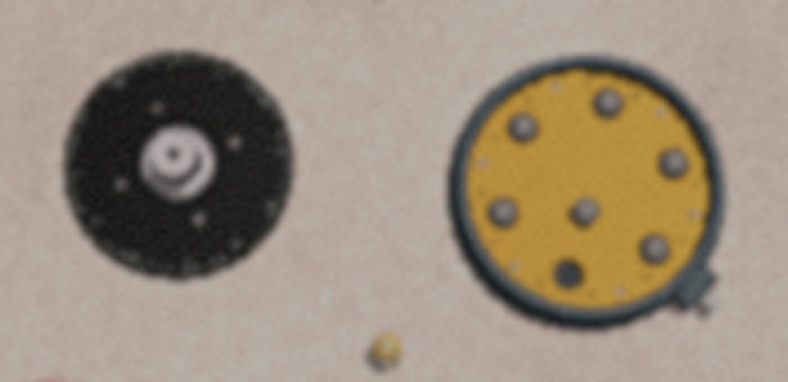

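The crop shows the stray ball at crop (585,212), the empty dark pocket at (568,273), and the other five balls seated. I'll work out the world positions and plan the approach.

Run:
```python
from h import *
c=cam('top')
f=lambda u,v,z:onz(c,200+u/4.5,170+v/4.5,z)
P=f(568,273,.014);S=f(585,212,.031);B=[f(u,v,.025) for u,v in((523,127),(608,102),(674,162),(655,248),(503,212))]
print('pocket',P,'stray',S);d=P-S;print('push dir',np.degrees(np.arctan2(d[1],d[0])))
for b in B: print(b)
M=np.mean(B+[P],0);print('centre',M,[np.linalg.norm((b-M)[:2]) for b in B+[P]])
w=[(.33,.56),(.52,.32),(.60,.0),(.58,-.15)]
print('view pt tool cm',[totool([x,y,.22]).round(2).tolist() for x,y in w])
```

```text
pocket [ 0.43199786 -0.14268477  0.014     ] stray [ 0.47452397 -0.15520803  0.031     ]
push dir 163.59113945165979
[ 0.54033424 -0.11309229  0.025     ]
[ 0.55754049 -0.17684846  0.025     ]
[ 0.51102068 -0.22321868  0.025     ]
[ 0.44743705 -0.20585402  0.025     ]
[ 0.47702277 -0.0957675   0.025     ]
centre [ 0.49422551 -0.15957762  0.02316667] [np.float64(0.06547442694409279), np.float64(0.0656282549614506), np.float64(0.06581992338505713), np.float64(0.06580779143645626), np.float64(0.06608832235079666), np.float64(0.06447983976639371)]
view pt tool cm [[-2.87, 19.19, 0.21], [-21.84, 43.21, 0.23], [-51.13, 58.38, 0.25], [-66.19, 59.89, 0.26]]
```

Emit:
arm_command(translation=[[-0.7,4.8,0],[-0.7,4.8,0],[-0.7,4.8,0],[-0.7,4.8,0],[-3.2,4,0],[-3.2,4,0],[-3.2,4,0],[-3.2,4,0],[-3.2,4,0],[-3.2,4,0]], twist=[3,0,0,0,0,0,0,0,0,0], grip=16)

```text
time_s: 1.5
tool_pos: [0.5103, 0.2971, 0.2193]
tool_rot: [-179.8, 0.0, 74.2]
force: [0.0, -0.1, -0.0]
grip_width: 0.0142
```

Emit:
arm_command(translation=[[-4.8,1.1,0],[-4.8,1.1,0],[-4.8,1.1,0],[-4.8,1.1,0],[-4.8,1.1,0],[-4.8,1.1,0],[-4.8,1.1,0],[-4.8,1.1,0],[-4.8,1.1,0],[-4.8,1.1,0]], twist=[0,0,0,0,0,0,0,0,0,0])

```text
time_s: 2.75
tool_pos: [0.4846, -0.2117, 0.2199]
tool_rot: [179.9, -0.1, 74.1]
force: [1.2, -0.2, 0.2]
grip_width: 0.0143
```

Run:
```python
from h import *
o=telemetry.get_obs();print(o['time_s'],o['tool_pos'],o['tool_rot'],o['qpos'],o['grip_width']); print(totool([.515,-.167,.13]))
```

```text
2.75 [ 0.48464652 -0.21170734  0.21988951] [ 1.79862253e+02 -1.25077124e-01  7.41421951e+01] [-15.16352285   3.35588505  37.69619977 101.83326939  -2.26461327
  75.39864694  97.19378966] 0.01425181286682388
[5.1103664  1.67655629 9.00418463]
```

Emit:
arm_command(translation=[[2.5,0.8,4.5],[2.5,0.8,4.5],[0,0,0]], twist=[0.5,0,0])

```text
time_s: 3.12
tool_pos: [0.5145, -0.1745, 0.1298]
tool_rot: [179.6, -0.0, 73.0]
force: [-0.5, 0.5, 0.1]
grip_width: 0.0137
```

Run:
```python
from h import *
o=telemetry.get_obs();print(o['tool_pos'],o['tool_rot'])
c=cam('wrist');cv2.imwrite('pics/w1.png',c['img'])
print('pred',proj(c,[.432,-.1427,.014]),proj(c,[.4745,-.1552,.028]),proj(c,o['tool_pos']))
```

```text
[ 0.51453843 -0.17452786  0.12975654] [ 1.79609752e+02 -3.32428080e-02  7.29794274e+01]
pred [291.21849598 103.20339156] [292.15381211 156.33228078] [284.1654418  256.11898785]
```

View pics/w1.png

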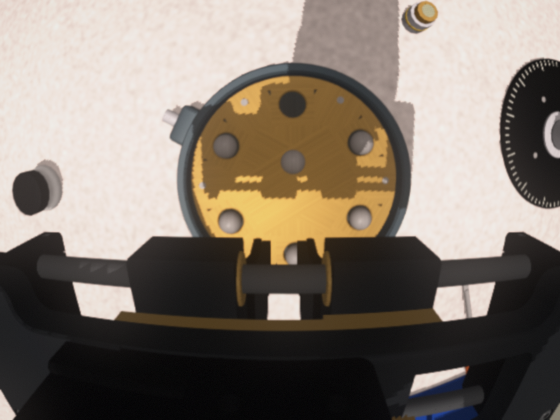

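The empty pocket is at (292,104), where I predicted it. The stray ball is at (292,161), about 5 px nearer the tool than predicted. The other five balls are in place. I'll refine both positions.

Run:
```python
from h import *
c=cam('wrist');I=c['img'];g=I.max(2)
m=(g[85:125,272:312]<45).astype(np.uint8)
n,l,s,ce=cv2.connectedComponentsWithStats(m);i=1+s[1:,4].argmax();print(s[i],ce[i])
u=ce[i]+[272,85];P=onz(c,*u,.0165)
sat=cv2.cvtColor(I,cv2.COLOR_BGR2HSV)[...,1]
m=(sat[140:182,272:314]<90).astype(np.uint8)
n,l,s,ce=cv2.connectedComponentsWithStats(m);i=1+s[1:,4].argmax();print(s[i],ce[i])
u=ce[i]+[272,140];S=onz(c,*u,.028)
print('P',P,'S',S);d=P-S;a=np.degrees(np.arctan2(d[1],d[0]));print('dir',a,'yaw',a-90,np.linalg.norm(d[:2]))
e=d/np.linalg.norm(d[:2]);e[2]=0
print('pre', S-e*.035, totool(list((S-e*.035)[:2])+[.028]), 'P in tool',totool(P),'S',totool(S))
```

```text
Traceback (most recent call last):
ValueError: attempt to get argmax of an empty sequence
```

```bash
cat > m.py <<'E'
from h import *
def blob(mask,off):
    n,l,s,ce=cv2.connectedComponentsWithStats(mask.astype(np.uint8));i=1+s[1:,4].argmax();print(s[i],(ce[i]+off).round(1));return ce[i]+off
E
python3 - <<'E'
from m import *
c=cam('wrist');I=c['img'];g=I.max(2)
sat=cv2.cvtColor(I,cv2.COLOR_BGR2HSV)[...,1]
print(g[104,272:312:2],sat[104,272:312:2],sat[161,272:312:2])
P=onz(c,*blob(sat[85:125,272:312]<90,[272,85]),.0165)
S=onz(c,*blob(sat[140:182,272:314]<90,[272,140]),.028)
print('P',P,'S',S);d=P-S;a=np.degrees(np.arctan2(d[1],d[0]));print('dir',a,'yaw',a-90,np.linalg.norm(d[:2]))
e=d/np.linalg.norm(d[:2]);e[2]=0
print('pre', totool(list((S-e*.035)[:2])+[.028]), 'P in tool',totool(P),'S',totool(S))
E
```

```text
[131 128 128 126 123  80  52  51  51  51  51  49  49  50  50  49  50  53
  98 126] [152 151 151 152 151 112  34  30  30  30  35  36  36  31  36  31  26  43
 146 152] [157 158 156 157 155 155 110  47  45  44  43  43  40  42  39  42  47  74
 151 157]
[ 10   4  26  24 494] [294.6 100.4]
[ 12   6  24  23 425] [295.3 157. ]
P [ 0.43293617 -0.14213618  0.0165    ] S [ 0.47845179 -0.15582176  0.028     ]
dir 163.26508225156323 yaw 73.26508225156323 0.04752858503189543
pre [ 0.99471844 -0.96591344 10.62570297] P in tool [ 0.92377563 -9.23510293 11.64924864] S [ 0.96526107 -4.46537946 10.57213172]
```

Emit:
arm_command(translation=[[0.5,-0.5,4],[0.5,-0.5,4],[0,0,1.8],[0,0,0]], twist=[0,0,0,0])

```text
time_s: 3.78
tool_pos: [0.5177, -0.1706, 0.0434]
tool_rot: [178.2, -0.2, 72.6]
force: [-0.6, -0.7, -0.2]
grip_width: 0.0141
```

Run:
```python
from h import *
print(telemetry.get_obs()['tool_pos'],telemetry.get_obs()['tool_rot'])
print(totool([.43294,-.14214,.026]),totool([.47845,-.15582,.026]))
```

```text
[ 0.51766161 -0.17056522  0.04335403] [178.18665005  -0.22938903  72.58401567]
[ 0.16948549 -8.98501932  1.45250419] [ 0.22634457 -4.2355863   1.60309662]
```

Emit:
arm_command(translation=[[0.1,0,0.8],[0.1,-0.2,0.8],[0,0,0]], twist=[0,0,0])

```text
time_s: 4.15
tool_pos: [0.5197, -0.1695, 0.03]
tool_rot: [177.8, -0.3, 72.5]
force: [0.4, 0.5, -1.0]
grip_width: 0.0141
```

Run:
```python
from m import *
o=telemetry.get_obs();print(o['tool_pos'],o['tool_rot'],o['qpos'])
print(totool([.43294,-.14214,.026]),totool([.47845,-.15582,.026]))
c=cam('wrist');cv2.imwrite('pics/w2.png',c['img'])
```

```text
[ 0.51971791 -0.1694739   0.03000849] [177.83422962  -0.28652383  72.54555102] [-14.7642142   16.55709427  34.15353146 112.6636481  -12.11945331
  51.95149867  97.99389821]
[ 2.64627263e-03 -9.10675219e+00  5.67562622e-02] [ 0.06269511 -4.35837725  0.23663004]
```

View pics/w2.png

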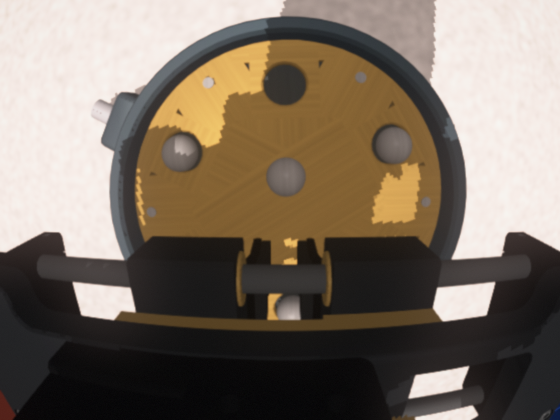

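The ball (286,176), the pocket (285,84) and the gap between the fingers (284,240) are lined up. I'll re-measure from here and then push.

Run:
```python
from m import *
o=telemetry.get_obs();print(o['tool_pos'],o['tool_rot'])
c=cam('wrist');I=c['img'];sat=cv2.cvtColor(I,cv2.COLOR_BGR2HSV)[...,1]
P=onz(c,*blob(sat[58:110,255:315]<90,[255,58]),.0165)
S=onz(c,*blob(sat[150:205,255:318]<90,[255,150]),.028)
print(P,S,totool(P),totool(S))
```

```text
[ 0.52009063 -0.16965367  0.03035992] [177.78955278  -0.28843325  72.54035312]
[  10    6   41   40 1280] [284.5  83.3]
[  12    6   39   39 1167] [285.7 175.2]
[ 0.4329259  -0.14189685  0.0165    ] [ 0.47847868 -0.15572542  0.028     ] [ 0.02678656 -9.20361105  1.04025974] [ 0.08001489 -4.40232066  0.07583074]
```

Emit:
arm_command(translation=[[0,-1,0.1],[0,-0.8,0],[0,-0.8,0],[0,-0.8,0],[0,-0.8,0],[0,-0.8,0],[0,-0.5,0],[0,0,0]], twist=[0,0,0,0,0,0,0,0])

```text
time_s: 5.25
tool_pos: [0.4642, -0.1519, 0.0279]
tool_rot: [177.7, -0.4, 72.5]
force: [0.4, 0.5, -0.1]
grip_width: 0.0138
```

Run:
```python
from m import *
o=telemetry.get_obs();print(o['tool_pos'],o['tool_rot'])
c=cam('wrist');I=c['img'];cv2.imwrite('pics/w3.png',I)
print(totool([.43293,-.1419,.022]), proj(c,[.43293,-.1419,.018]))
```

```text
[ 0.46422311 -0.15193603  0.02791799] [177.69642953  -0.35005413  72.54445985]
[ 0.01394425 -3.33246695  0.45981481] [284.34794403 192.68813157]
```

View pics/w3.png

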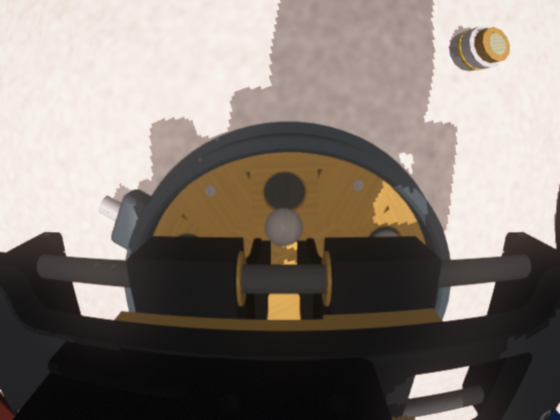

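Emit:
arm_command(translation=[[0,-0.6,0],[0,-0.5,0],[0,-0.3,0],[0,-0.1,0],[0,0,0]], twist=[0,0,0,0,0])

```text
time_s: 5.92
tool_pos: [0.4492, -0.1473, 0.0271]
tool_rot: [177.7, -0.3, 72.5]
force: [0.4, -0.4, 0.2]
grip_width: 0.0137
```

Run:
```python
from m import *
o=telemetry.get_obs();print(o['tool_pos'],o['tool_rot'])
c=cam('wrist');I=c['img']
print(totool([.43293,-.1419,.022]), proj(c,[.43293,-.1419,.022]), proj(c,[.43293,-.1419,.028]))
cv2.imwrite('pics/w4.png',cv2.resize(I[130:290,180:390],None,fx=3,fy=3))
```

```text
[ 0.44917402 -0.14732574  0.02708646] [177.71076751  -0.31802294  72.54255818]
[ 0.02834815 -1.73859158  0.44300538] [284.64841979 223.21817762] [284.74834584 226.99678141]
```

View pics/w4.png

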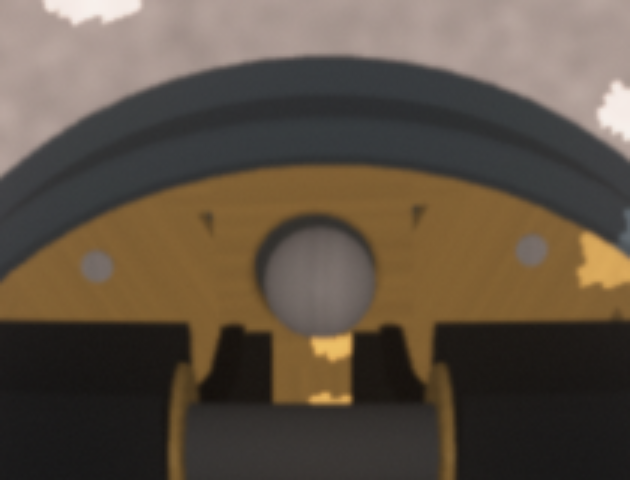

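The ball is in the pocket: it appears at image (286,223), which matches the predicted seated projection (284.6,223.2). I'll back off, rise, open the gripper and check from above.

Emit:
arm_command(translation=[[0,0.8,0],[0,0.8,0],[0,0,-3],[0,1,-5],[0,2,-5],[0,0,0]], twist=[0,0,0,0,0,0])

```text
time_s: 6.72
tool_pos: [0.492, -0.1617, 0.1627]
tool_rot: [177.7, -0.2, 72.5]
force: [1.0, 0.5, -0.1]
grip_width: 0.014
```

Run:
```python
from m import *
o=telemetry.get_obs();print(o['time_s'],o['tool_pos'],o['tool_rot'])
c=cam('wrist');I=c['img'];cv2.imwrite('pics/w5.png',I)
sat=cv2.cvtColor(I,cv2.COLOR_BGR2HSV)[...,1]
print(proj(c,[.43293,-.1419,.022]))
C=np.array([.4942,-.1596])
# hub: top view
print('plate',totool([.521,.145,.12]))
for k in range(6):
    a=np.radians(k*60)+np.arctan2(-.1419+.1596,.43293-.4942); print(k,proj(c,[C[0]+.066*np.cos(a),C[1]+.066*np.sin(a),.022]).round(1))
```

```text
6.725 [ 0.49200089 -0.16165208  0.1627177 ] [177.6778784   -0.18742226  72.53576188]
[284.57790539 127.69738057]
plate [30.11613887 -6.35372171  3.89150541]
0 [284.5 125.3]
1 [224.7 162.6]
2 [229.4 228.6]
3 [287.6 257.7]
4 [344.3 225.8]
5 [345.9 159.7]
```

View pics/w5.png

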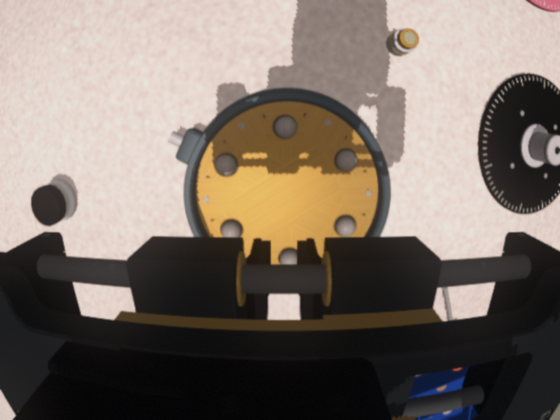

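All six balls are in their pockets: the stray at (285,127), the others at (226,163), (346,160), (231,230), (346,226) and (289,258). I'll measure the housing centre from this view, then move to the black top.

Run:
```python
from m import *
from scipy.optimize import least_squares
c=cam('wrist');I=c['img'];sat=cv2.cvtColor(I,cv2.COLOR_BGR2HSV)[...,1]
B=[]
for u,v in((285,127),(226,163),(231,230),(346,226),(346,160)):
    B.append(onz(c,*blob(sat[v-17:v+18,u-17:u+18]<95,[u-17,v-17]),.0225)[:2])
B=np.array(B)
k=np.array([0,1,2,4,5])*np.pi/3
r=least_squares(lambda p:np.c_[p[0]+.066*np.cos(p[2]+k),p[1]+.066*np.sin(p[2]+k)].ravel()-B.ravel(),[.494,-.16,np.radians(163)])
print(r.x,r.fun.reshape(-1,2)*1000)
for R in (0,): print('rim check')
```

```text
[  6   9  23  23 420] [284.8 129.8]
[  6  11  22  22 383] [225.6 167.6]
[  7  11  21  15 258] [230.8 231.9]
[  6  11  21  19 330] [345.4 229.5]
[  7  10  22  22 381] [346.2 163.3]
[ 0.49476503 -0.1590519   2.86731414] [[-0.62636675  0.33746954]
 [-0.78733099 -0.2923662 ]
 [ 1.06985963 -1.01837526]
 [ 0.18463965  0.24254207]
 [ 0.15919845  0.73072985]]
rim check
```

Emit:
arm_command(translation=[[5,-0.4,0],[5,-0.4,0],[5,-0.4,0],[5,-0.4,0],[5,-0.4,0],[4,-0.4,0],[0,0,0]], twist=[0,0,0,0,0,0,0], grip=80)

```text
time_s: 7.7
tool_pos: [0.5462, 0.13, 0.144]
tool_rot: [179.2, 0.5, 72.3]
force: [-0.9, -0.4, -0.5]
grip_width: 0.0686
```

Run:
```python
from m import *
o=telemetry.get_obs();print(o['time_s'],o['tool_pos'],o['tool_rot'],o['grip_width'])
c=cam('wrist');I=c['img'];cv2.imwrite('pics/w6.png',I)
print(proj(c,[.521,.145,.049]),totool([.521,.145,.049]))
```

```text
7.7 [0.54616595 0.13002098 0.14404028] [179.2446726    0.48520174  72.31544105] 0.06863988331208994
[293.23720603 175.54123289] [ 0.99951854 -3.03369337  9.44124791]
```

View pics/w6.png

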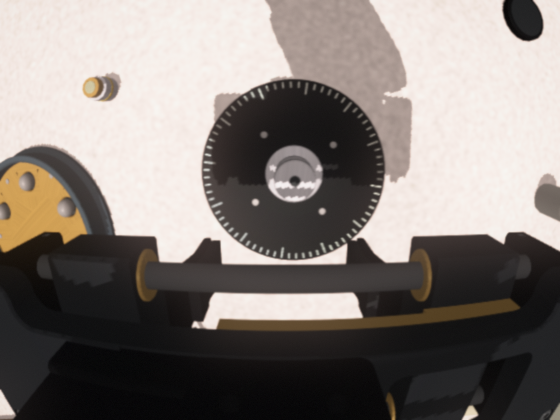

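The black top fills (203–385, 80–260) and the hub end is around (294,178). The cage is visible at left and the path is clear. I'll measure the disc.

Run:
```python
from m import *
o=telemetry.get_obs();print(o['time_s'],o['tool_pos'],o['tool_rot'],o['grip_width'])
c=cam('wrist');I=c['img'];h=cv2.cvtColor(I,cv2.COLOR_BGR2HSV)
g=I.max(2)
# rim points: radial scan outward-in for black->bench, upper part only
c0=np.array([294,170.]);pts=[]
for a in np.radians(np.arange(-190,11,5)):
    for r in range(110,60,-1):
        u,v=c0+r*np.array([np.cos(a),np.sin(a)])
        if g[int(round(v)),int(round(u))]<45: pts.append(onz(c,u,v,.008)[:2]);break
p=np.array(pts)
from scipy.optimize import least_squares
r=least_squares(lambda q:np.hypot(*(p-q[:2]).T)-q[2],[.521,.145,.087],loss='soft_l1',f_scale=.001);print('disc',r.x,np.abs(r.fun).max(),len(p))
gr=((h[...,1]<60)&(g>75)); gr[:140]=0;gr[206:]=0;gr[:,:262]=0;gr[:,326:]=0
m=cv2.morphologyEx(gr.astype(np.uint8),cv2.MORPH_CLOSE,np.ones((9,9)));n,l,s,ce=cv2.connectedComponentsWithStats(m);print(s[1:],ce[1:])
print('hole',onz(c,294,182,.049),'TCP->disc',totool([*r.x[:2],.015]))
```

```text
7.75 [0.54593443 0.12746742 0.14389379] [179.25521007   0.57132059  72.15762191] 0.06856992800977005
disc [0.51747916 0.15637671 0.06929633] 0.00896150257988329 39
[[ 268  145   58   58 2672]
 [ 262  200    1    4    4]] [[296.49513473 173.4505988 ]
 [262.         201.5       ]]
hole [0.52593101 0.14138507 0.049     ] TCP->disc [ 2.17200212 -3.87117392 12.87166389]
```

```bash
cat > disc.py <<'E'
from m import *
from scipy.optimize import least_squares
def disc(c,z,x0,cut=228,seed=None):
    I=c['img'];m=(I.max(2)<100).astype(np.uint8);m[cut:]=0
    u0=proj(c,[*x0,z]) if seed is None else seed
    m=cv2.morphologyEx(m,cv2.MORPH_CLOSE,np.ones((5,5)))
    n,l,s,ce=cv2.connectedComponentsWithStats(m);i=1+s[1:,4].argmax();print(s[i])
    k=max(cv2.findContours((l==i).astype(np.uint8),cv2.RETR_EXTERNAL,cv2.CHAIN_APPROX_NONE)[0],key=len)[:,0]
    k=k[k[:,1]<cut-3]
    p=np.array([onz(c,*q,z)[:2] for q in k.astype(float)])
    r=least_squares(lambda q:np.hypot(*(p-q[:2]).T)-q[2],[*x0,.087],loss='soft_l1',f_scale=.001)
    print('disc',r.x,'med|res|',np.median(np.abs(r.fun)));return r.x
E
python3 - <<'E'
from disc import *
o=telemetry.get_obs();print(o['tool_pos'],o['tool_rot'])
c=cam('wrist');cv2.imwrite('pics/w7.png',c['img'])
x=disc(c,.008,[.521,.145]);print('TCP->disc',totool([*x[:2],.015]))
I=c['img'];g=I.max(2);h=cv2.cvtColor(I,cv2.COLOR_BGR2HSV)
u=proj(c,[*x[:2],.049]).round().astype(int);print('hub pred',u)
print('hub hole',onz(c,*blob(g[u[1]-14:u[1]+15,u[0]-14:u[0]+15]<60,u-14),.049))
E
```

```text
[0.54628713 0.12555134 0.14445358] [179.20508032   0.57723     72.00369125]
[  207    78   183   150 20207]
disc [0.52498081 0.14556052 0.08582834] med|res| 0.00025128480602680525
TCP->disc [ 1.45073087 -2.91215284 12.94919056]
hub pred [301 178]
[ 9 11  9  8 55] [300.2 178.4]
hub hole [0.52523648 0.14513279 0.049     ]
```

Emit:
arm_command(translation=[[0.7,-1.4,3.5],[0.7,-1.4,3.5],[0,0,0]], twist=[0,0,0])

```text
time_s: 8.22
tool_pos: [0.5252, 0.1395, 0.073]
tool_rot: [179.1, 0.6, 71.4]
force: [0.0, -0.0, 0.3]
grip_width: 0.0695
```

Run:
```python
from h import *
o=telemetry.get_obs();print(o['tool_pos'],o['tool_rot']);print(totool([.5251,.1453,.016]))
```

```text
[0.5252255  0.1395176  0.07298162] [179.09828476   0.6091844   71.36573336]
[ 0.60446947 -0.28620825  5.68825709]
```

Emit:
arm_command(translation=[[0.4,-0.2,2],[0.3,-0.1,2],[0.2,0,1.4],[0,0,0]], twist=[0,0,0,0])

```text
time_s: 8.72
tool_pos: [0.5318, 0.1428, 0.0232]
tool_rot: [178.7, 0.4, 70.9]
force: [-0.8, 0.1, 0.2]
grip_width: 0.0697
```

Run:
```python
from h import *
o=telemetry.get_obs();print(o['tool_pos'],o['tool_rot'],o['force']);print(totool([.5251,.1453,.016]))
```

```text
[0.53184429 0.14278684 0.02322635] [178.65422719   0.3983258   70.87046683] [-0.75474468  0.14281027  0.21167615]
[ 0.02144771 -0.73631504  0.70540443]
```

Emit:
arm_command(translation=[[0,-0.5,0.4],[0,-0.3,0.3],[0,0,0],[0,0,0]], twist=[0,0,0,0])

```text
time_s: 9.22
tool_pos: [0.5257, 0.1453, 0.018]
tool_rot: [178.5, 0.3, 70.8]
force: [0.5, -0.5, 0.5]
grip_width: 0.0695
```

Run:
```python
from h import *
o=telemetry.get_obs();print(o['tool_pos'],o['tool_rot'],o['force']);print(totool([.5251,.1453,.016]))
```

```text
[0.52567533 0.14530915 0.01804088] [178.49821193   0.25678075  70.82158763] [ 0.46695194 -0.4912594   0.52733324]
[-0.01884996 -0.05937184  0.20268834]
```

Emit:
arm_command(translation=[[0,0,0.1],[0,0,0],[0,0,0],[0,0,0],[0,0,0],[0,0,0]], twist=[0,0,0,0,0,0], grip=0, force=35)

```text
time_s: 9.98
tool_pos: [0.526, 0.1455, 0.0173]
tool_rot: [178.5, 0.2, 70.8]
force: [-0.4, -0.7, 0.1]
grip_width: 0.0331
```

Emit:
arm_command(translation=[[0,0,-0.5],[0,0,-1.5],[0,0,-2],[0,0,-3],[0,0,-3],[0,0,0]], twist=[0,0,0,0,0,0])

```text
time_s: 10.72
tool_pos: [0.5195, 0.1451, 0.1187]
tool_rot: [178.9, 0.6, 70.8]
force: [0.2, 0.0, -7.5]
grip_width: 0.033
```

Run:
```python
from disc import *
o=telemetry.get_obs();print(o['time_s'],o['tool_pos'],o['tool_rot'],o['force'],o['grip_width'])
c=cam('wrist');cv2.imwrite('pics/w8.png',c['img'])
T=T_tool();print(totool([.495,-.1595,.12]))
```

```text
10.725 [0.51949405 0.14506494 0.11865174] [178.86133577   0.5922602   70.78479468] [ 0.15682308  0.0195247  -7.49768426] 0.03300163858809981
[-29.48408934   7.825826     0.19750346]
```

View pics/w8.png

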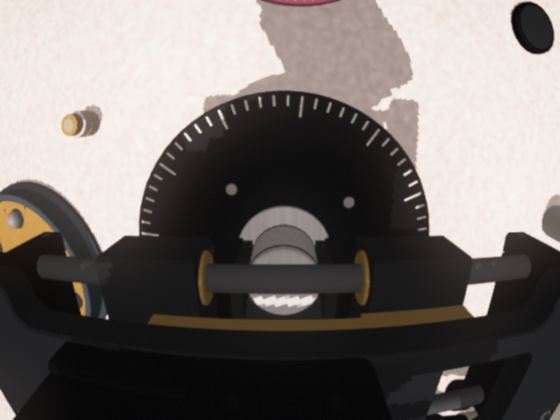

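The black top is held level, gripped at 33 mm with about 7.5 N of weight. I'll carry it over the housing.

Emit:
arm_command(translation=[[-1.5,0.4,0],[-3,0.8,0],[-3.5,0.9,0],[-3.5,0.9,0],[-3.5,0.9,0],[-3.5,0.9,0],[-3,0.8,0],[-2,0.5,0],[-1,0.3,0],[0,0,0]], twist=[0,0,0,0,0,0,0,0,0,0])

```text
time_s: 12.02
tool_pos: [0.482, -0.1275, 0.108]
tool_rot: [-179.7, 1.7, 70.3]
force: [0.3, 1.7, -6.8]
grip_width: 0.0332
```

Run:
```python
from disc import *
o=telemetry.get_obs();print(o['time_s'],o['tool_pos'],o['tool_rot'],o['force'],o['grip_width'],o['joint_velocities'].round(1))
print(totool([.495,-.1595,.075])-[0,-.09,0])
```

```text
12.025 [ 0.48200799 -0.1274895   0.10800009] [-179.70779159    1.70617713   70.34061261] [ 0.25584674  1.66866101 -6.77034953] 0.03321374198099284 [ 0.   0.2 -0.7  0.7 -0.7  0.1  0.1]
[-2.4779736   2.40757603  3.3635086 ]
```

Emit:
arm_command(translation=[[-0.5,0.5,-0.2],[-0.5,0.5,-0.2],[-0.5,0.5,-0.2],[-0.5,0.5,-0.2],[0,0,0],[0,0,0]], twist=[0,0,0,0,0,0])

```text
time_s: 12.78
tool_pos: [0.496, -0.1516, 0.1166]
tool_rot: [-179.7, 1.7, 70.6]
force: [0.5, 0.0, -7.1]
grip_width: 0.0331
```

Run:
```python
from disc import *
o=telemetry.get_obs();print(o['time_s'],o['tool_pos'],o['tool_rot'],o['force'],o['qpos'])
print(totool([.495,-.1595,.075])-[0,-.09,0])
```

```text
12.775 [ 0.49598114 -0.15162307  0.11661849] [-179.67165863    1.67413666   70.61150621] [ 0.50074266  0.01382249 -7.11160419] [-19.58695928   7.98674637  35.13841902 109.98797355  -3.27313165
  63.95141885  87.36374876]
[-0.65367382  0.28290893  4.18169483]
```

Emit:
arm_command(translation=[[-0.3,0.1,0],[-0.3,0.1,0],[0,0,1.7],[0,0,1.7],[0,0,0],[0,0,0]], twist=[0,0,0,0,0,0])

```text
time_s: 13.52
tool_pos: [0.494, -0.1584, 0.079]
tool_rot: [-179.5, 1.7, 70.7]
force: [0.4, 0.1, -6.5]
grip_width: 0.0333
```

Run:
```python
from disc import *
o=telemetry.get_obs();print(o['time_s'],o['tool_pos'],o['tool_rot'],o['force'])
print(totool([.495,-.1595,.06])-[0,-.09,0])
c=cam('wrist');cv2.imwrite('pics/w9.png',c['img'])
```

```text
13.525 [ 0.49404526 -0.15843496  0.0790485 ] [-179.51168309    1.69180212   70.65926723] [ 0.40577667  0.05791162 -6.4965375 ]
[-0.01260636  0.2315988   1.90491592]
```

View pics/w9.png

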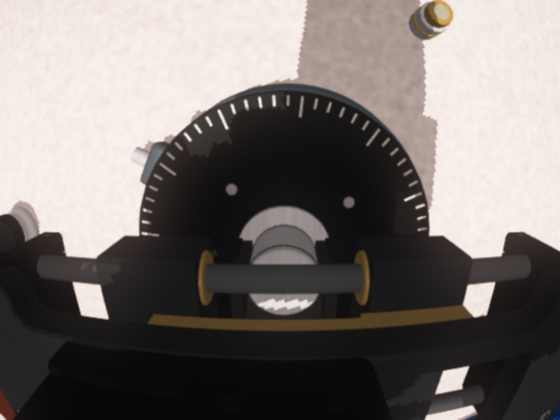

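The top sits over the housing, and its screw holes are at the same pixels (231,189) and (348,202) as before, so it hasn't slipped. I'll compute its pose, since the tool has drifted a little in tilt.

```bash
cat > pl.py <<'E'
from h import *
G=np.eye(4);G[:3,:3]=Ro.from_euler('xyz',[178.5,.2,70.8],degrees=True).as_matrix();G[:3,3]=[.526,.1455,.0173]
Pg=np.eye(4);Pg[:3,3]=[.5251,.1453,0]
X=np.linalg.inv(G)@Pg
def plate():
    o=telemetry.get_obs();W=T_tool()@X;print(o['time_s'],'tcp',o['tool_pos'].round(4),o['tool_rot'].round(2),'F',o['force'].round(1),'w',o['grip_width'].round(4))
    n=W[:3,2];print('plate',W[:3,3].round(4),'tilt deg',np.degrees(np.arccos(n[2])).round(2),'n',n[:2].round(4))
    d=np.array([.495,-.1595,.032])-W[:3,3];print('to seat, tool cm',(T_tool()[:3,:3].T@d*100).round(2))
E
python3 -c "
from pl import *
plate()"
```

```text
Traceback (most recent call last):
  File "pl.py", line 6, in plate
    o=telemetry.get_obs();W=T_tool()@X;print(o['time_s'],'tcp',o['tool_pos'].round(4),o['tool_rot'].round(2),'F',o['force'].round(1),'w',o['grip_width'].round(4))
                                                                                                                                         ^^^^^^^^^^^^^^^^^^^^^
AttributeError: 'float' object has no attribute 'round'
```

```bash
sed -i "s/o\['grip_width'\].round(4)/round(o['grip_width'],4)/" pl.py
python3 -c "
from pl import *
plate()"
```

```text
13.575 tcp [ 0.4938 -0.1584  0.079 ] [-179.49    1.69   70.66] F [-0.   0.2 -6.4] w 0.0331
plate [ 0.4922 -0.1588  0.0618] tilt deg 2.5 n [0.0417 0.0129]
to seat, tool cm [0.11 0.31 2.97]
```

Emit:
arm_command(translation=[[0,0.1,-1.5],[0,0.1,-1.5],[0,0.1,-1.5],[0,0,-1.5],[0,0,-1.5],[0,0,0],[0,0,4],[0,0,4],[0,0,0],[0,0,0]], twist=[0,0,0,0,0,0,0,0,0,0])

```text
time_s: 14.82
tool_pos: [0.5004, -0.1596, 0.0821]
tool_rot: [-179.9, 1.5, 70.7]
force: [0.7, -0.2, -6.4]
grip_width: 0.0332
```

```bash
python3 -c "
from pl import *
plate()"
```

```text
14.825 tcp [ 0.5004 -0.1596  0.0821] [-179.93    1.52   70.68] F [ 0.7 -0.2 -6.4] w 0.0332
plate [ 0.4989 -0.16    0.0648] tilt deg 2.05 n [0.0334 0.0127]
to seat, tool cm [ 0.01 -0.38  3.28]
```

Emit:
arm_command(translation=[[0,0,-2],[0,0,-2],[0,0,-2],[0,0,-2],[0,0,-2],[0,0,-1.5],[0,0,0],[0,0,6],[0,0,5],[0,0,0]], twist=[0,0,0,0,0,0,0,0,0,0])

```text
time_s: 16.08
tool_pos: [0.5066, -0.1607, 0.1]
tool_rot: [179.2, 1.2, 70.6]
force: [0.2, 0.4, -6.4]
grip_width: 0.0332
```

```bash
python3 -c "
from pl import *
plate()"
```

```text
16.075 tcp [ 0.5066 -0.1607  0.1   ] [179.15   1.18  70.61] F [ 0.2  0.4 -6.4] w 0.0332
plate [ 0.5055 -0.1611  0.0827] tilt deg 1.17 n [0.0164 0.0123]
to seat, tool cm [-0.09 -1.12  5.06]
```

Emit:
arm_command(translation=[[0,-0.4,-2],[0,-0.4,-2],[0,-0.4,-2],[0,-0.4,-2],[0,-0.2,-1],[0,0,0],[0,0,6],[0,0,5.5],[0,0,0],[0,0,0]], twist=[0,0,0,0,0,0,0,0,0,0])

```text
time_s: 17.32
tool_pos: [0.4956, -0.1576, 0.0857]
tool_rot: [178.4, 1.1, 70.5]
force: [0.8, -0.7, -5.8]
grip_width: 0.0332
```

```bash
python3 -c "
from pl import *
plate()"
```

```text
17.325 tcp [ 0.4956 -0.1576  0.0857] [178.42   1.05  70.47] F [ 0.8 -0.7 -5.8] w 0.0332
plate [ 0.4947 -0.158   0.0684] tilt deg 0.85 n [0.0036 0.0145]
to seat, tool cm [-0.06 -0.02  3.64]
```

Emit:
arm_command(translation=[[-0.05,0,0.8],[0,0,0.8],[0,0,0.8],[0,0,0],[0,0,0]], twist=[0,0,0,0,0])

```text
time_s: 17.95
tool_pos: [0.4996, -0.1591, 0.0646]
tool_rot: [178.0, 0.9, 70.5]
force: [-0.3, 0.4, -7.2]
grip_width: 0.0329
```

```bash
python3 -c "
from pl import *
plate()
c=cam('wrist');cv2.imwrite('pics/w10.png',c['img'])"
```

```text
17.95 tcp [ 0.4996 -0.1591  0.0646] [178.     0.9   70.51] F [-0.3  0.4 -7.2] w 0.0329
plate [ 0.4988 -0.1595  0.0473] tilt deg 0.86 n [-0.0042  0.0145]
to seat, tool cm [-0.1  -0.41  1.52]
```

Emit:
arm_command(translation=[[-0.1,-0.25,0],[0,-0.2,0],[0,-0.05,0.3],[0,-0.05,0.2],[0,0,0],[0,0,0]], twist=[0,0,0,0,0,0])

```text
time_s: 18.75
tool_pos: [0.4939, -0.1582, 0.0593]
tool_rot: [178.0, 0.9, 70.5]
force: [-0.2, -0.6, -6.3]
grip_width: 0.0334
```

```bash
python3 -c "
from pl import *
plate()
c=cam('wrist');cv2.imwrite('pics/w11.png',c['img'][60:240,110:460])
I=c['img'];print(proj(c,[.495,-.1595,.036]))
for a in (-150,-120,-90,-60,-30):
    T=T_tool();w=T[:3,:3]@np.array([np.cos(np.radians(a)),np.sin(np.radians(a)),0]);w[2]=0;w/=np.linalg.norm(w)
    s=[]
    for r in np.arange(.080,.104,.001):
        u,v=proj(c,np.array([.495,-.1595,.036])+w*r).round().astype(int);b=I[v,u].astype(int);s.append((r.round(3),b.tolist()))
    print(a,' '.join(f'{int(q[0]*1000)}:{q[1][0]},{q[1][2]}' for q in s))
"
```

```text
18.75 tcp [ 0.4939 -0.1582  0.0593] [177.98   0.88  70.51] F [-0.2 -0.6 -6.3] w 0.0334
plate [ 0.493  -0.1586  0.042 ] tilt deg 0.86 n [-0.0046  0.0143]
to seat, tool cm [0.   0.18 1.01]
[283.33799725 242.35401939]
-150 80:29,34 81:29,35 82:30,36 83:32,37 84:33,39 85:34,40 86:35,42 87:35,43 88:37,45 89:38,46 90:38,46 91:39,47 92:67,68 93:110,101 94:120,110 95:122,112 96:114,105 97:118,109 98:134,125 99:130,121 100:128,119 101:126,116 102:120,111 103:118,110
-120 80:48,54 81:49,55 82:183,193 83:229,235 84:208,218 85:219,228 86:220,229 87:228,235 88:155,166 89:63,71 90:50,57 91:113,104 92:125,113 93:130,119 94:130,120 95:125,115 96:103,95 97:183,203 98:231,245 99:234,247 100:230,245 101:228,243 102:227,243 103:227,243
-90 80:24,27 81:27,30 82:27,30 83:25,29 84:26,30 85:28,31 86:26,29 87:28,31 88:27,32 89:30,34 90:43,42 91:60,55 92:71,64 93:71,63 94:71,63 95:71,64 96:65,59 97:64,58 98:68,64 99:94,101 100:185,212 101:227,243 102:226,242 103:225,242
-60 80:19,21 81:19,21 82:20,21 83:19,21 84:20,22 85:20,22 86:20,22 87:22,24 88:22,25 89:22,24 90:28,28 91:41,38 92:65,55 93:65,56 94:65,56 95:65,57 96:65,57 97:64,58 98:105,116 99:147,171 100:152,177 101:154,179 102:155,180 103:153,178
-30 80:31,34 81:31,36 82:31,35 83:34,38 84:73,84 85:116,133 86:71,82 87:57,66 88:54,62 89:38,45 90:30,37 91:32,38 92:82,75 93:97,87 94:78,71 95:67,63 96:68,65 97:71,70 98:135,156 99:147,172 100:151,176 101:155,180 102:156,181 103:154,179
```

Emit:
arm_command(translation=[[0,0.15,0],[0,0,0.2],[0,0,0.2],[0,0,0.2],[0,0,0],[0,0,0]], twist=[0,0,0,0,0,0])

```text
time_s: 19.55
tool_pos: [0.4956, -0.159, 0.0529]
tool_rot: [178.0, 0.9, 70.5]
force: [-0.0, 0.0, -5.4]
grip_width: 0.0333
```

```bash
python3 -c "
from pl import *
plate()"
```

```text
19.55 tcp [ 0.4956 -0.159   0.0529] [177.98   0.89  70.52] F [-0.   0.  -5.4] w 0.0333
plate [ 0.4948 -0.1594  0.0356] tilt deg 0.86 n [-0.0045  0.0144]
to seat, tool cm [0.   0.01 0.36]
```

Emit:
arm_command(translation=[[0,0,0.15],[0,0,0.1],[0,0,0],[0,0,0]], twist=[0,0,0,0])

```text
time_s: 20.05
tool_pos: [0.4958, -0.159, 0.0503]
tool_rot: [178.0, 0.9, 70.5]
force: [1.1, 0.3, -5.8]
grip_width: 0.0335
```

```bash
python3 -c "
from pl import *
plate()"
```

```text
20.05 tcp [ 0.4958 -0.159   0.0503] [177.97   0.89  70.52] F [ 1.1  0.3 -5.8] w 0.0335
plate [ 0.495  -0.1594  0.033 ] tilt deg 0.87 n [-0.0046  0.0144]
to seat, tool cm [-0.   0.   0.1]
```

Emit:
arm_command(translation=[[0,0,0.1],[0,0,0.1],[0,0,0],[0,0,0]], twist=[0,0,0,0], grip=0, force=10)

```text
time_s: 20.55
tool_pos: [0.4973, -0.1592, 0.0495]
tool_rot: [177.8, 0.8, 70.5]
force: [-0.6, -0.2, -5.1]
grip_width: 0.0337
```

```bash
python3 -c "
from pl import *
plate()"
```

```text
20.55 tcp [ 0.4973 -0.1592  0.0495] [177.82   0.82  70.5 ] F [-0.6 -0.2 -5.1] w 0.0337
plate [ 0.4965 -0.1597  0.0322] tilt deg 0.92 n [-0.0075  0.0142]
to seat, tool cm [-0.03 -0.15  0.02]
```

Emit:
arm_command(translation=[[0,-0.1,0],[0,0,0.1],[0,0,0.1],[0,0,0]], twist=[0,0,0,0], grip=0, force=4)

```text
time_s: 21.05
tool_pos: [0.4983, -0.1595, 0.0492]
tool_rot: [177.6, 0.8, 70.5]
force: [-0.6, 0.2, -2.9]
grip_width: 0.0337
```

```bash
python3 -c "
from pl import *
plate()"
```

```text
21.05 tcp [ 0.4983 -0.1595  0.0492] [177.59   0.78  70.5 ] F [-0.6  0.2 -2.9] w 0.0337
plate [ 0.4976 -0.16    0.0319] tilt deg 1.08 n [-0.0116  0.0148]
to seat, tool cm [-0.04 -0.26 -0.02]
```

Emit:
arm_command(translation=[[0,-0.3,0],[0,-0.1,0.1],[0,0,0],[0,0,0]], twist=[0,0,0,0], grip=0, force=3)

```text
time_s: 21.55
tool_pos: [0.4953, -0.1585, 0.0487]
tool_rot: [177.5, 0.8, 70.5]
force: [-0.5, -0.3, 1.0]
grip_width: 0.0341
```

```bash
python3 -c "
from pl import *
plate()"
```

```text
21.55 tcp [ 0.4953 -0.1585  0.0487] [177.47   0.77  70.5 ] F [-0.5 -0.3  1. ] w 0.0341
plate [ 0.4946 -0.1589  0.0314] tilt deg 1.17 n [-0.0136  0.0153]
to seat, tool cm [-0.04  0.06 -0.05]
```

Wrist force is close to zero, so the plate is resting on the balls and centred. I'll release it and rise.

Emit:
arm_command(translation=[[0,0,0],[0,0,0],[0,0,0],[0,0,0],[0,0,0]], twist=[0,0,0,0,0], grip=80)

```text
time_s: 22.18
tool_pos: [0.4946, -0.1583, 0.048]
tool_rot: [177.6, 0.8, 70.5]
force: [-0.3, 0.6, 0.1]
grip_width: 0.0681
```

Emit:
arm_command(translation=[[0,0,-1],[0,0,-2],[0,0,-2],[0,1,-2],[0,2,-2],[0,2,-2],[0,2,0],[0,0,0]], twist=[0,0,0,0,0,0,0,0])

```text
time_s: 23.18
tool_pos: [0.5586, -0.1795, 0.1699]
tool_rot: [177.3, 0.7, 70.5]
force: [-0.4, -0.2, -0.3]
grip_width: 0.0699
```

Run:
```python
from disc import *
o=telemetry.get_obs();print(o['time_s'],o['tool_pos'],o['tool_rot'],o['force'],o['grip_width'])
c=cam('wrist');I=c['img']
t=cam('top')
u=proj(c,[.495,-.1595,.081]);print('hub top pred',u)
J=np.hstack([I[40:260,130:430],cv2.resize(t['img'][175:250,290:370],(300,281))[:220]])
cv2.imwrite('pics/w12.png',cv2.resize(J,None,fx=1.33,fy=1.33));cv2.imwrite('pics/w12f.png',I)
```

```text
23.175 [ 0.55864173 -0.17953112  0.16992505] [177.32946554   0.70894505  70.4768844 ] [-0.38856185 -0.2375361  -0.33356689] 0.06990844630853069
hub top pred [282.24396923 124.07357483]
```

View pics/w12.png

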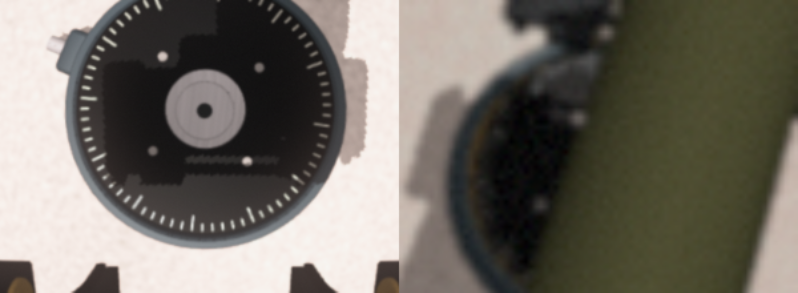

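The final view shows the top inside the housing wall with an even gap all round. The hub's centre hole is at image (283,123) against a predicted (282,124). One last numeric check of the disc rim and the balance of the dots.

Run:
```python
from disc import *
c=cam('wrist');I=c['img'].astype(int)
E,W=[],[]
for a in range(0,360,10):
    w=np.array([np.cos(np.radians(a)),np.sin(np.radians(a)),0])
    rs=np.arange(.080,.106,.0005);px=[proj(c,np.array([.495,-.1595,.040])+w*r).round().astype(int) for r in rs]
    if min(p[1] for p in px)<0 or max(p[1] for p in px)>232: continue
    b=np.array([I[p[1],p[0]] for p in px]);blue=b[:,0]-b[:,2]
    k=np.where((blue>3)&(rs>.084))[0]
    if len(k): E.append((a,rs[k[0]]*1000))
print([(a,round(r,1)) for a,r in E])
g=c['img'].max(2);u0=proj(c,[.495,-.1595,.081]).round().astype(int)
print('hub hole',onz(c,*blob(g[u0[1]-12:u0[1]+13,u0[0]-12:u0[0]+13]<70,u0-12),.081))
s=cam('scene');u0=proj(s,[.495,-.1595,.081]);print('scene hub pred',u0)
h=cv2.cvtColor(s['img'],cv2.COLOR_BGR2HSV);x,y=u0.round().astype(int)
q=(s['img'].max(2)>110).astype(np.uint8)[y-14:y+15,x-14:x+15];print('scene hub',blob(q,np.array([x-14,y-14])))
```

```text
[(0, np.float64(91.0)), (10, np.float64(90.0)), (20, np.float64(90.5)), (30, np.float64(90.0)), (40, np.float64(93.0)), (70, np.float64(92.0)), (80, np.float64(91.0)), (90, np.float64(90.0)), (100, np.float64(89.5)), (110, np.float64(89.0)), (120, np.float64(89.0)), (130, np.float64(89.0)), (140, np.float64(88.5)), (150, np.float64(88.5)), (160, np.float64(88.0)), (170, np.float64(87.5)), (180, np.float64(88.0)), (190, np.float64(87.5)), (200, np.float64(87.5)), (210, np.float64(88.0)), (220, np.float64(88.0)), (230, np.float64(88.0)), (240, np.float64(88.0)), (250, np.float64(89.0)), (260, np.float64(90.0)), (270, np.float64(90.0)), (280, np.float64(90.5)), (290, np.float64(90.5)), (300, np.float64(91.0)), (310, np.float64(89.5)), (320, np.float64(89.5))]
[ 9  6 10 11 88] [283.5 124.7]
hub hole [ 0.49434594 -0.15840857  0.081     ]
scene hub pred [229.44610614 172.33674032]
[22 11  1  1  1] [237. 169.]
scene hub [237. 169.]
```

```bash
python3 -c "
from h import *
print(env.sign_off())"
```

```text
the job is handed in; nothing more can be done
None
```

The stray ball is in the empty pocket and the black turntable top is sitting in the housing. I handed the job in after about 23.4 s on the robot's clock. No verdict is reported back.

- **Ball:** I rolled it across the cage in the notch between the nearly shut fingertips until it dropped in. It was never gripped. The wrist view afterwards showed all six balls in their pockets.
- **Top:** I lifted it by the hub, lowered it in small steps until the wrist force was near zero, and released it. It was held about 1° off level when I let go.
- **Checks that agreed:** The hub hole is within about 1.3 mm of the housing axis. The housing wall starts at 87.5–93 mm from that axis all round (nominal 90), mostly within 1.5 mm of 89.5. The released height matched seating, with the estimated underside at 31.4 mm against 32 mm nominal.
- **Checks that fell short:**
  - **Scene camera:** it did not find the hub, probably because the arm was in the way.
  - **Flatness:** I judged it from the even rim and the hub position, not by measuring tilt directly.
  - **Tool tilt:** the arm's tilt drifted during fast carries, up to 2.5° with the plate held. I brought it down to about 0.9° before lowering.

I did not knowingly touch anything else on the bench, but I did not re-check the other items' positions at the end.

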